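# Unhook a tube carrier from its drain hook and seat it in the mixer

## Task

Take the tube carrier off the drain stand by its blue tab: lift its bar past the top of the yellow lip, whose height is unknown and must be felt, and draw it out through the gap under the top arm without pressing hard on the sprung keeper. Then set it gently in the mixer's blue cradle, upright and fully home, let go and move clear, leaving the bottle, beaker and bulb undisturbed.

Things in the scene. Friction and masses are not known exactly. Their poses are not given: they have to be found in the camera images.
- carrier: White tube carrier, twelve capped tubes fixed in it, 220-350 g. Foot block 80 (x) by 104 (y) by 66 mm, tubes to 78. Origin: centre of the foot's underside. Uprights at x -1, y +-50 carry the hang bar; rods from the bar's ends run 85 mm in -x at bar height to a cross rod with the blue grip tab. Starts hanging level, x along the stand's x, foot 55 mm above the bench, up to 12 mm off along y.
- hang_bar (a point): Middle of the carrier's hang bar: round steel, 8 mm diameter, along the carrier's y, 100 mm between the uprights; at (-1, 0, 180) mm in the carrier's frame. The balance point lies about straight below it. At the start it lies in the stand's saddle.
- grip_tab (a point): Centre of the blue grip tab, an upright plate 8 mm thick (carrier x), 40 wide (y), 36 tall (z), at (-86, 0, 182) mm in the carrier's frame, 85 mm in -x from the hang bar. Take it from above, fingers closing along the carrier's x; the nearest part of the keeper is 61 mm away in +x. Held there, the foot may sag some mm towards carrier -x.
- stand: Fixed drain stand. Origin on the bench under the saddle; its open side is its own -x. Base plate 150 by 130 by 14 mm; round post 14 mm thick, 370 tall at x = +66 mm. Around the saddle a yellow sprung keeper (see saddle). Carrier or robot must not press on stand or keeper with more than 15 N.
- saddle (a point): Centre of the resting hang bar, 235 mm above the bench, in a steel V 20 mm wide, sides 6 mm high. Yellow keeper, 24 wide, a C open to -x: lip 5 thick, inner face at stand x -13, top 24 to 68 mm above this point (varies, NOT measured); above it a 13 mm gap, the only way out; then the top arm, x -24 to +46. Sprung: keeper in x and V in z 1 mm per 1.5 N, keeper in z 1 mm per 5 N.
- mixer: Fixed tube mixer: white housing 150 (x) by 170 (y) by 44 mm, on top a blue cradle for the carrier's foot, carrier x along mixer x (either way round). Origin on the bench under its centre. Cradle 92 (x) by 116 (y) mm inside, walls 16 mm high, above them a flared lead-in 12 mm higher, 6 mm wider on each side. Set the carrier on it gently: less than 45 N.
- cradle_floor (a point): Centre of the cradle's inner floor, 50 mm above the bench, directly over the mixer's origin: where the carrier's origin must come to.
- reagent_bottle: Loose amber bottle with red cap, 56 mm wide, 130 mm tall; origin at its underside. Bystander.
- beaker: Loose glass beaker, 60 mm wide, 80 mm tall; origin at its underside. Bystander.
- bulb: Loose red rubber pipette bulb, 48 mm wide, 55 mm tall; origin at its underside. Bystander.

How it is judged:
By the outcome, as a careful person would: the job done as asked, in the order asked, and still so for the second after the job is handed in, with the robot touching nothing.
It also fails if it takes over 72 s, if anything falls off the work surface, if the arm or the gripper's body presses on something with over 40 N, if the wrist force passes 120 N, or if a joint passes its speed limit or range.

## Robot

A 6-joint arm with a two-finger parallel gripper is mounted at the origin on the work surface. World frame = base frame: x ahead of the robot, y to its left, z up, the work surface at z = 0. Lengths are in mm, angles in rad, forces in N, time in s.
With the tool pointing down it reaches from about 375 to 925 mm from the base axis. Payload 5.7 kg.
Tool frame: the origin (TCP) lies midway between the tips of the shut fingers; the grasp point (between the pads) lies 19 mm behind it; z points along the fingers, y is the line along which they close (so a half turn about z gives the same grasp; the last joint's range is limited). The gripper opens to 85 mm and grips with 20 to 120 N. Pads are 22 mm wide; open, the fingers measure 114 mm over their backs; the gripper's body (76 mm by 85 mm) begins 54 mm behind the grasp point. The pads swing forward as they close: fully open they stand 13 mm farther back than shut.
Start: joints at [-1.29, 0.359, 1.51, -0, 1.272, -0.115], TCP at [231.31, -553.587, 231.267] pointing down, gripper open.
Joint ranges: [-2.97, 2.97], [-1.01, 2.36], [0.21, 2.38], [-0.96, 4.11], [0.2, 2.71], [-2.98, 2.98]. Speed limits (rad/s): [2.39, 2.39, 3.14, 3.14, 3.14, 3.14].

## Interface

Orientations are given as a 3x3 rotation matrix whose columns are the frame's x, y, z axes.
In Python, from station import bot gives the robot as it stands. Calls block until the motion is done:
- bot.movep(position, orientation): joint-space move of the TCP to a pose.
- bot.line_to(position, rot=None, feed=150, until_force=None): straight line of the TCP; rot=None keeps the orientation; feed is the mean speed in mm/s. With until_force (N) it stops when the force on the tool has changed by that much, and returns True; else False.
- bot.move_joints(angles): joint-space move.
- bot.open() and bot.grab(effort=None): open the fingers fully, or close them until they stop; effort is the grip in N (None keeps the last).
- bot.dwell(seconds).
- bot.ik(position, orientation): joint angles nearest the present ones, or None.
- bot.state(): the state.
- bot.capture(name): name is "scene" or "top"; returns the picture (384x512x3 uint8, red, green, blue); there is no depth.
- bot.get_calibration(name): a dict with "fx", "fy", "cx", "cy" (pixels), "rvec" (rotation vector, rad) and "tvec" (3), from world to camera coordinates, as OpenCV has them. Camera axes: x right, y down, z forward; pixel columns grow to the right and rows downward; lengths in mm; the calibration is good to about 2 mm. A picture is of the moment at which its call begins. get_calibration takes no time and is no camera call.
A pose or a line that the arm cannot do raises bot.PlanningError and nothing moves.
- bot.finish_job(): hands the job in; it is judged then, once.
The state is a dict: "t": time; "joints": joint angles; "dq": joint speeds; "joint_efforts": joint torques, N m; "tcp_pos": TCP position; "eef_rot": TCP orientation; "contact_force": force on the tool from outside, world axes, zero at the start; "moment": the same for the moment, N m; "finger_gap": finger opening in mm; "grip_force": force on a finger pad.
Only numpy, scipy, OpenCV 4.12 (cv2) and the standard library are available. Lean on these libraries where they do the work, as an engineer would, in place of code of your own. Each camera call takes 0.05 s, during which the arm holds its last target. There are 200 camera calls.

## Working session

There is one attempt and no reset: what is moved stays moved. The work goes in short steps, each a Python script; the robot and the scene stay as the last script left them, time stands still between calls to the robot, and variables do not carry over. Pictures are saved under pics/ and viewed, at most 10 in all, crops included, and the job is handed in when it is done.

```bash
ls; mkdir -p pics; python3 - <<'E'
from station import bot
import cv2,numpy as np
for n in("scene","top"):
    cv2.imwrite(f"pics/{n}0.png",bot.capture(n)[:,:,::-1])
    c=bot.get_calibration(n);R=cv2.Rodrigues(np.array(c["rvec"],float))[0]
    print(n,c,"pos",-R.T@np.array(c["tvec"]).ravel())
s=bot.state();print(s)
E
```

```text
pics
scene {'fx': 394.0367035105206, 'fy': 394.0367035105206, 'cx': 251.32502500048676, 'cy': 188.66394449485685, 'rvec': array([ 1.63061795,  1.91804015, -0.77392713]), 'tvec': array([  99.10739748, -310.73217948, 1445.06607732])} pos [1237.89219487   83.77646028  809.44249333]
top {'fx': 356.22478710315636, 'fy': 356.22478710315636, 'cx': 252.64183531522278, 'cy': 193.48689552649924, 'rvec': array([ 2.13540131, -2.0699345 ,  0.22083388]), 'tvec': array([-48.72506979, 642.32072091, 796.43858817])} pos [456.74728326 -38.69444344 916.05083099]
{'t': 0.1, 'joints': array([-1.29006041e+00,  3.59433160e-01,  1.51134319e+00, -5.73381324e-06,
        1.27250897e+00, -1.15093529e-01]), 'dq': array([ 1.16892102e-03,  2.65048883e-05, -3.21756470e-03,  1.07854826e-03,
       -2.06454263e-05, -1.07701352e-03]), 'joint_efforts': array([ 1.82637305e-04, -5.28650022e+01, -2.79350621e+01, -1.57047452e-04,
        5.02780473e-03,  3.18177126e-05]), 'tcp_pos': array([ 231.16419525, -553.00300499,  230.53031544]), 'eef_rot': array([[ 9.22676464e-01,  3.85574790e-01, -4.74238827e-04],
       [ 3.85575035e-01, -9.22675052e-01,  1.62487556e-03],
       [ 1.88942717e-04, -1.68208909e-03, -9.99998567e-01]]), 'contact_force': array([-0.4308436 ,  0.55888504,  0.0318302 ]), 'moment': array([ 0.02921111,  0.00630912, -0.00860902]), 'grip_force': 0.0, 'finger_gap': 85.31774084707081}
```

View pics/scene0.png

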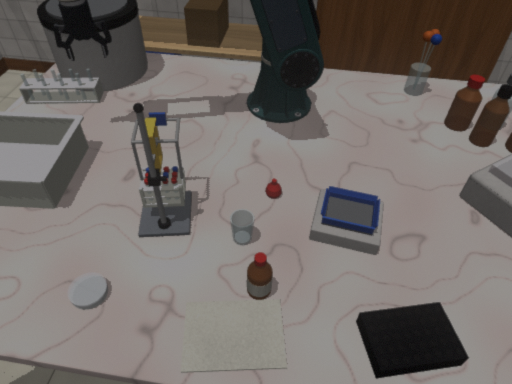

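View pics/top0.png

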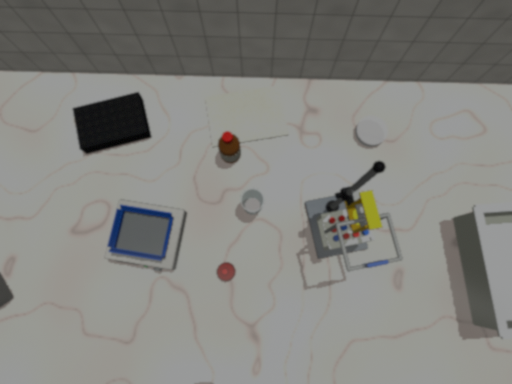

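The scene view shows the stand on the left (post top 138,107; base near 165,215; blue tab 158,118), and the mixer at (350,215). In the top view, the tab is at (376,264), the yellow arm at (370,210), the post top at (379,167) and the cradle at (142,232). The bulb (226,271), beaker (252,202) and bottle (229,147) stand between the stand and the mixer.

```bash
cat > h.py <<'E'
from station import bot
import cv2,numpy as np
from scipy.spatial.transform import Rotation as Ro
def cal(n):
    c=bot.get_calibration(n);R=cv2.Rodrigues(np.array(c["rvec"],float))[0];t=np.array(c["tvec"],float).ravel()
    return np.array([[c["fx"],0,c["cx"]],[0,c["fy"],c["cy"]],[0,0,1]]),R,t
def ray(n,uv):
    K,R,t=cal(n);d=R.T@np.linalg.inv(K)@np.array([uv[0],uv[1],1.]);return -R.T@t,d
def onz(n,uv,z):
    o,d=ray(n,uv);return o+d*(z-o[2])/d[2]
def tri(a,b):
    K,R,t=cal("scene");P1=K@np.c_[R,t];K,R,t=cal("top");P2=K@np.c_[R,t]
    X=cv2.triangulatePoints(P1,P2,np.array(a,float),np.array(b,float)).ravel();return X[:3]/X[3]
def proj(n,X):
    K,R,t=cal(n);p=K@(R@np.array(X,float)+t);return p[:2]/p[2]
def mask(img,col):
    h=cv2.cvtColor(img,cv2.COLOR_RGB2HSV)
    lo,hi={"blue":((105,120,50),(130,255,255)),"yellow":((22,140,80),(34,255,255)),"red":((0,150,60),(8,255,255))}[col]
    return cv2.inRange(h,lo,hi)
def blobs(img,col,mn=25):
    c,_=cv2.findContours(mask(img,col),cv2.RETR_EXTERNAL,cv2.CHAIN_APPROX_NONE)
    return [x for x in c if cv2.contourArea(x)>=mn]
E
python3 - <<'E'
from h import *
np.set_printoptions(precision=1,suppress=True)
for n in("scene","top"):
    im=cv2.imread(f"pics/{n}0.png")[:,:,::-1].copy()
    for col in("blue","yellow","red"):
        for c in blobs(im,col,12):
            r=cv2.minAreaRect(c);print(n,col,cv2.contourArea(c),r)
            if col=="blue":
                z=237 if cv2.contourArea(c)<400 else 78
                if n=="top" and z==237: z=255
                print("   ",z,[onz(n,p,z) for p in cv2.boxPoints(r)], 'c',onz(n,r[0],z))
            if col=="yellow" and n=="top": print([onz(n,p,235+80) for p in cv2.boxPoints(r)])
print("post",tri((138.5,107.5),(379,167)))
im=cv2.imread("pics/top0.png")[140:290,295:415]
im2=cv2.imread("pics/scene0.png")[90:250,100:220]
cv2.imwrite("pics/crop.png",np.hstack([cv2.resize(im,(400,500),interpolation=2),cv2.resize(im2,(375,500),interpolation=2)]))
E
```

```text
scene blue 1867.5 ((350.4853515625, 209.56829833984375), (56.642704010009766, 36.807281494140625), 12.094757080078125)
    78 [array([606.9, 159.5,  78. ]), array([479.4, 175.2,  78. ]), array([498.9, 316.8,  78. ]), array([621.6, 289.9,  78. ])] c [554.5 235.8  78. ]
scene blue 85.0 ((156.5, 118.5), (11.0, 15.0), 90.0)
    237 [array([ 459.6, -290.3,  237. ]), array([ 453.1, -253.5,  237. ]), array([ 497.4, -239.3,  237. ]), array([ 503.7, -274.9,  237. ])] c [ 478.8 -264.4  237. ]
scene blue 55.0 ((436.50006103515625, 38.00001907348633), (7.77817440032959, 9.192387580871582), 45.0)
    237 [array([-111.1,  480. ,  237. ]), array([-167.4,  510.2,  237. ]), array([-126.5,  521.1,  237. ]), array([-72.5, 491.3, 237. ])] c [-118.8  500.5  237. ]
scene yellow 137.0 ((150.60293579101562, 128.33824157714844), (21.16823387145996, 10.20063591003418), 85.60128784179688)
scene red 105.0 ((260.0, 259.5), (13.0, 10.0), 90.0)
scene red 126.0 ((273.0, 188.0), (16.0, 12.0), 90.0)
scene red 19.5 ((173.5, 177.5), (9.0, 3.0), 90.0)
scene red 161.0 ((476.5, 81.0), (14.0, 17.0), 90.0)
top blue 2516.5 (
[... 416 characters left out ...]
-212.1,  315. ]), array([ 534.4, -217.8,  315. ]), array([ 527.6, -204.8,  315. ])]
top yellow 79.5 ((352.2499694824219, 212.75), (11.7669677734375, 8.43299388885498), 78.69007110595703)
[array([ 569.3, -193.7,  315. ]), array([ 572.6, -207.9,  315. ]), array([ 552.8, -211.2,  315. ]), array([ 549.5, -197.1,  315. ])]
top yellow 421.5 ((368.9615478515625, 209.8076934814453), (36.86983108520508, 16.473756790161133), 78.69007110595703)
[array([ 595.2, -212.1,  315. ]), array([ 601.8, -240.1,  315. ]), array([ 539.3, -249.7,  315. ]), array([ 533. , -222.3,  315. ])]
top red 82.0 ((227.50001525878906, 137.5), (10.28591251373291, 10.28591251373291), 26.56505012512207)
post [ 626.2 -230.8  370.2]
```

View pics/crop.png

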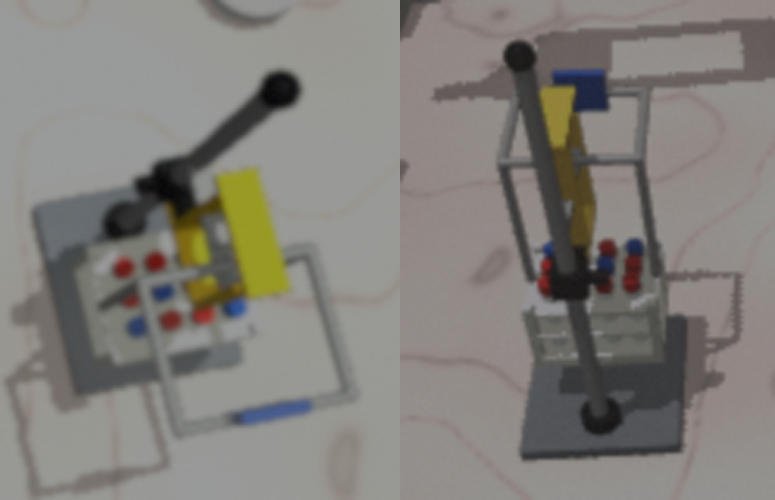

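The crop shows the frame corners in the top view at crop px (180,432), (352,397), (310,250), (145,283), and the tab at (272,412). The yellow arm's top face runs (218,178)–(288,292), with its open end at the lower side. In the scene view the tab's centre is at about (580,90).

```bash
python3 - <<'E'
from h import *
np.set_printoptions(precision=1,suppress=True)
T=lambda x,y:(295+x/3.3333,140+y/3.3333)
S=lambda x,y:(100+x/3.125,90+y/3.125)
cs=[onz("top",T(*p),235) for p in((180,432),(352,397),(310,250),(145,283))]
print("frame",*cs); a=lambda v:np.degrees(np.arctan2(v[1],v[0]))
print("x dir",a(cs[3]-cs[0]),a(cs[2]-cs[1]),"y dir",a(cs[0]-cs[1]),a(cs[3]-cs[2]))
print("len",[np.linalg.norm(cs[i]-cs[i-1]) for i in range(4)])
print("tabtop",onz("top",T(272,408),255),"tabtri",tri(S(580,90),T(272,412)))
print("scene frame",[onz("scene",S(*p),235) for p in((512,93),(648,92),(640,158),(503,161))])
pl=[onz("top",T(*p),14) for p in((37,208),(75,393))]+[onz("scene",S(*p),14) for p in((522,455),(683,448),(683,320))]
print("plate",*pl,a(pl[0]-pl[1]),a(pl[2]-pl[3]))
arm=[onz("top",T(*p),310) for p in((218,178),(257,168),(288,292),(250,297))]
print("arm",*arm,a(arm[0]-arm[3]),a(arm[1]-arm[2]),np.linalg.norm(arm[0]-arm[3]),np.linalg.norm(arm[0]-arm[1]))
print("post base",onz("scene",S(600,415),14))
im=cv2.imread("pics/top0.png")[190:280,95:195]
im2=cv2.imread("pics/scene0.png")[175:265,300:400]
cv2.imwrite("pics/crop2.png",np.hstack([cv2.resize(i,(400,360),interpolation=2) for i in(im,im2)]))
for n,p in(("bulb",(226,271)),("beaker",(252,202)),("bottle",(228,145))): print(n,onz("top",p,40))
E
```

```text
frame [ 467.1 -215.1  235. ] [ 489.5 -312.4  235. ] [ 572.6 -292.9  235. ] [ 550.5 -197.2  235. ]
x dir 12.10581550422649 13.140203680146215 y dir 102.95457923929561 103.03758158931225
len [np.float64(85.23236101674343), np.float64(99.77449180263991), np.float64(85.36576738898854), np.float64(98.23546866562482)]
tabtop [ 481.2 -260.4  255. ] tabtri [578.9 -63.  452.2]
scene frame [array([435.3,  -3.6, 235. ]), array([415.1, 102.8, 235. ]), array([500.3, 101.7, 235. ]), array([521.5,   1.3, 235. ])]
plate [ 636.6 -166.5   14. ] [ 496.6 -194.8   14. ] [620.   37.5  14. ] [591.  166.6  14. ] [444.1 161.2  14. ] 11.413808234305437 -77.34326603833148
arm [ 596.4 -218.9  310. ] [ 602.4 -239.5  310. ] [ 537.8 -252.6  310. ] [ 534.6 -233.2  310. ] 12.954933549790605 11.514907026710704 63.44147763094383 21.386248540087376
post base [567.4  96.6  14. ]
bulb [457.5  29.6  40. ]
beaker [628.3 -27.4  40. ]
bottle [777.1  39.7  40. ]
```

View pics/crop2.png

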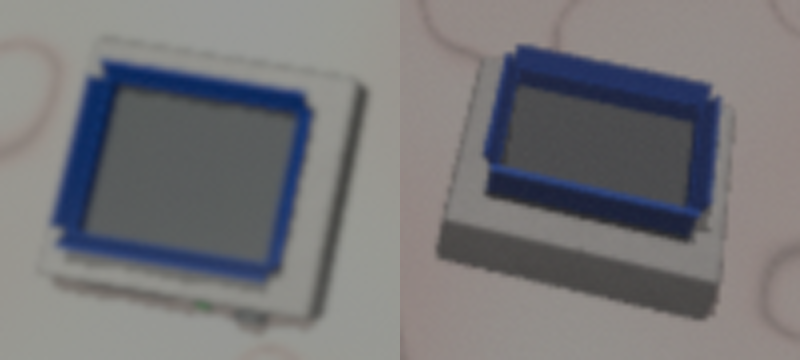

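In the mixer crops, the housing's top corners are at crop px (103,38), (362,82), (312,315), (42,268) in the top view. In the scene view they are at (85,55), (335,105), (320,270), (45,222). Floor edges are clear in both.

```bash
python3 - <<'E'
from h import *
np.set_printoptions(precision=1,suppress=True)
T=lambda p:(95+p[0]/4,190+p[1]/4)
S=lambda p:(300+p[0]/4,175+p[1]/4)
a=lambda v:np.degrees(np.arctan2(v[1],v[0]))
for nm,n,f,ps,z in(("house","top",T,((103,38),(362,82),(312,315),(42,268)),44),("house","scene",S,((85,55),(335,105),(320,270),(45,222)),44),
  ("floor","top",T,((118,85),(305,108),(270,265),(80,235)),50),("floor","scene",S,((108,72),(295,120),(290,210),(100,165)),50)):
    c=[onz(n,f(p),z) for p in ps];print(nm,n,*c,"mid",np.mean(c,0),[round(a(c[i]-c[i-1]),1) for i in range(4)],[round(np.linalg.norm(c[i]-c[i-1]),1) for i in range(4)])
S=lambda x,y:(100+(x-400)/3.125,90+y/3.125)
print("scene frame",[onz("scene",S(*p),235) for p in((512,93),(648,92),(640,158),(503,161))])
pl=[onz("scene",S(*p),14) for p in((522,455),(683,448),(683,320))]
print(*pl,a(pl[0]-pl[1]),"post base",onz("scene",S(600,415),14))
# ik for both grasp turns
th=np.radians(12.8);X=np.array([np.cos(th),np.sin(th),0]);Z=np.array([0,0,-1.])
for s in(1,-1):
    y=s*X;R=np.c_[np.cross(y,Z),y,Z]
    for P in([478,-264,219],[478,-264,400],[400,0,400],[460,220,400],[460,220,220]): 
        print(s,P,bot.ik(P,R))
E
```

```text
house top [623.8 301.   44. ] [600.9 136.9  44. ] [458.7 156.6  44. ] [481.3 322.1  44. ] mid [541.2 229.1  44. ] [np.float64(-8.4), np.float64(-97.9), np.float64(172.1), np.float64(82.2)] [np.float64(144.1), np.float64(165.7), np.float64(143.6), np.float64(167.0)]
house scene [458.8 165.1  44. ] [477.8 331.1  44. ] [618.8 311.4  44. ] [609.4 145.3  44. ] mid [541.2 238.2  44. ] [np.float64(172.5), np.float64(83.5), np.float64(-7.9), np.float64(-93.2)] [np.float64(151.9), np.float64(167.1), np.float64(142.4), np.float64(166.4)]
floor top [593.4 286.1  50. ] [582.7 169.5  50. ] [487.2 182.8  50. ] [501.4 299.   50. ] mid [541.2 234.4  50. ] [np.float64(-8.0), np.float64(-95.3), np.float64(172.1), np.float64(83.0)] [np.float64(93.0), np.float64(117.1), np.float64(96.4), np.float64(117.0)]
floor scene [478.5 180.2  50. ] [501.9 302.2  50. ] [579.6 294.5  50. ] [562.3 177.   50. ] mid [530.5 238.5  50. ] [np.float64(177.8), np.float64(79.1), np.float64(-5.6), np.float64(-98.4)] [np.float64(83.8), np.float64(124.2), np.float64(78.0), np.float64(118.8)]
scene frame [array([ 490. , -313.7,  235. ]), array([ 470.2, -209.1,  235. ]), array([ 551.6, -191.5,  235. ]), array([ 572.3, -289.8,  235. ])]
[ 673.6 -281.5   14. ] [ 645.2 -155.4   14. ] [ 504.6 -193.4   14. ] -77.28704826749609 post base [ 622.9 -232.5   14. ]
1 [478, -264, 219] [-0.6  0.3  1.6 -0.   1.2 -0.9]
1 [478, -264, 400] [-0.6  0.2  1.4 -0.   1.6 -0.9]
1 [400, 0, 400] [-0.2 -0.1  1.6 -0.   1.6 -0.4]
1 [460, 220, 400] [ 0.3  0.1  1.4 -0.   1.6  0.1]
1 [460, 220, 220] [ 0.3  0.2  1.7 -0.   1.2  0.1]
-1 [478, -264, 219] [-0.6  0.3  1.6 -0.   1.2  2.3]
-1 [478, -264, 400] [-0.6  0.2  1.4 -0.   1.6  2.3]
-1 [400, 0, 400] [-0.2 -0.1  1.6 -0.   1.6  2.7]
-1 [460, 220, 400] None
-1 [460, 220, 220] None
```

```bash
cat >> h.py <<'E'
np.set_printoptions(precision=2,suppress=True)
def axes(deg):
    t=np.radians(deg);X=np.array([np.cos(t),np.sin(t),0]);Z=np.array([0,0,-1.])
    return X,np.array([-X[1],X[0],0]),np.c_[np.cross(X,Z),X,Z]
X,Y,R=axes(12.8)
TAB=np.array([478.3,-263.9,0])
def rep(m=""):
    s=bot.state();f=s["contact_force"];p=s["tcp_pos"]-TAB
    print(m,"t%.1f"%s["t"],"sx %.1f sy %.1f z %.1f"%(p@X,p@Y,p[2]),"F x%.1f y%.1f z%.1f"%(f@X,f@Y,f[2]),"M",s["moment"],"gap %.1f grip %.0f"%(s["finger_gap"],s["grip_force"]));return s
E
python3 - <<'E'
from h import *
P=TAB-2.5*X
bot.movep(P-20*X+[0,0,350],R)
bot.line_to(P+[0,0,330]);rep("above")
print(bot.line_to(P+[0,0,219],feed=90,until_force=5));rep("down")
cv2.imwrite("pics/g1.png",np.vstack([cv2.resize(bot.capture("scene")[60:260,60:260],(500,400))[:,:,::-1]])); 
E
```

```text
above t1.9 sx -3.1 sy -0.0 z 328.8 F x-1.3 y-0.6 z-0.2 M [0.   0.   0.04] gap 85.4 grip 0
True
down t2.9 sx -2.2 sy 0.6 z 225.5 F x-0.7 y3.0 z11.8 M [ 0.46 -0.52  0.25] gap 85.5 grip 5
```

View pics/g1.png

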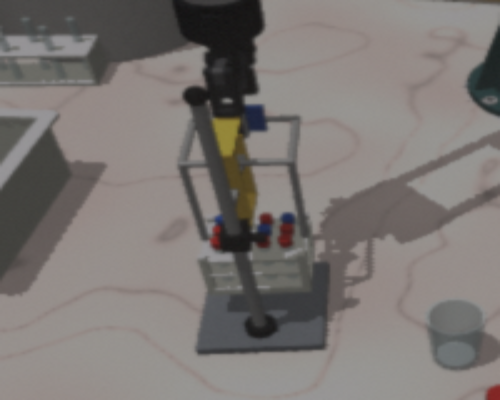

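The gripper is at crop px (230,90) and the tab at about (252,118). It touched something 6 mm above the target. I'll back off and check both views.

```bash
python3 - <<'E'
from h import *
s=bot.state();bot.line_to(s["tcp_pos"]+[0,0,15]);s=rep("back");P=s["tcp_pos"];print(s["eef_rot"])
a=bot.capture("scene");b=bot.capture("top")
for n,im in(("scene",a),("top",b)):
    for c in blobs(im,"blue",8): 
        r=cv2.minAreaRect(c)
        if cv2.contourArea(c)<400:print(n,r[0],r[1])
    print(n,"tcp",proj(n,P),"tips",proj(n,P+50*X+[0,0,13]),proj(n,P-50*X+[0,0,13]),"tab",proj(n,TAB+[0,0,237]))
A=cv2.resize(a[85:185,110:210],(400,400),interpolation=2);B=cv2.resize(b[170:290,310:430],(400,400),interpolation=2)
cv2.imwrite("pics/g2.png",np.hstack([A,B])[:,:,::-1])
E
```

```text
back t3.2 sx -1.6 sy 0.0 z 241.4 F x0.4 y-1.3 z0.2 M [ 0.05  0.02 -0.03] gap 85.1 grip 0
[[-0.22  0.98 -0.  ]
 [ 0.98  0.22  0.  ]
 [ 0.   -0.   -1.  ]]
scene (161.2195281982422, 117.9756088256836) (10.601428031921387, 5.521576881408691)
scene (436.75006103515625, 38.25001907348633) (8.485280990600586, 9.192387580871582)
scene tcp [156.56 116.53] tips [153.53 124.34] [157.75 100.68] tab [156.77 118.39]
top (365.1000061035156, 232.2000274658203) (3.130495071411133, 4.4721360206604)
top tcp [376.33 265.15] tips [371.52 237.93] [386.15 293.  ] tab [375.32 264.32]
```

View pics/g2.png

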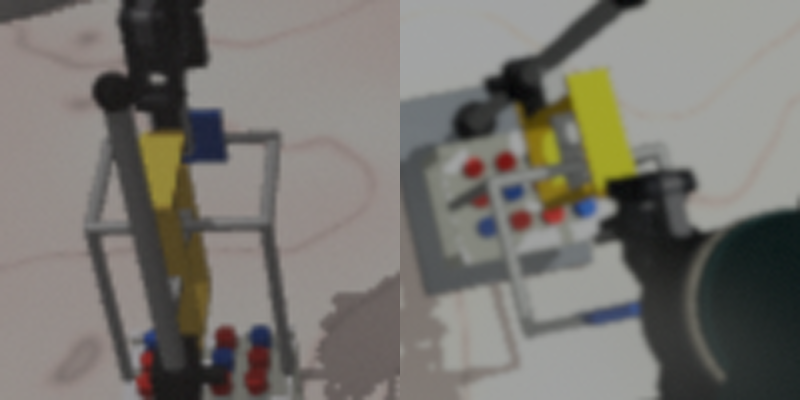

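The touch moment (about 60 mm towards +x) points to the open finger's back meeting the keeper arm, whose clearance is only about 4 mm. I'll go down again slowly, 7 mm further out.

```bash
python3 - <<'E'
from h import *
P=TAB-8*X
bot.line_to(P+[0,0,242],feed=60);rep()
print(bot.line_to(P+[0,0,219],feed=30,until_force=3.5));rep("down")
E
```

```text
t3.6 sx -8.6 sy 0.2 z 241.6 F x0.2 y-0.3 z-0.0 M [0.03 0.05 0.03] gap 85.5 grip 0
True
down t4.2 sx -8.1 sy 0.1 z 223.1 F x-1.9 y-0.4 z5.1 M [ 0.04 -0.2  -0.  ] gap 85.5 grip 2
```

```bash
python3 - <<'E'
from h import *
bot.dwell(0.3);rep();s=rep();print(s["contact_force"],s["joints"])
a=bot.capture("scene");b=bot.capture("top")
A=cv2.resize(a[85:165,115:195],(400,400),interpolation=2);B=cv2.resize(b[180:280,330:430],(400,400),interpolation=2)
cv2.imwrite("pics/g3.png",cv2.convertScaleAbs(np.hstack([A,B])[:,:,::-1],alpha=1.6,beta=10))
P=s["tcp_pos"]
for d in(43,57): print(proj("top",P+d*X+[0,0,13]),proj("top",P-d*X+[0,0,13]))
bot.line_to(P+[0,0,2],feed=20);bot.dwell(.2);rep("up2")
bot.line_to(P+[0,0,4],feed=20);bot.dwell(.2);rep("up4")
E
```

```text
t4.5 sx -8.2 sy 0.1 z 223.4 F x-1.2 y0.2 z4.8 M [-0.01 -0.13 -0.06] gap 85.4 grip 2
 t4.5 sx -8.2 sy 0.1 z 223.4 F x-1.2 y0.2 z4.8 M [-0.01 -0.13 -0.06] gap 85.4 grip 2
[-1.23 -0.09  4.8 ] [-0.64  0.28  1.65  0.    1.22 -0.87]
[370.28 245.91] [382.49 292.21]
[368.36 238.61] [384.54 300.  ]
up2 t5.1 sx -8.2 sy 0.4 z 225.2 F x0.3 y1.0 z1.0 M [ 0.04 -0.03 -0.03] gap 85.6 grip 0
up4 t5.5 sx -8.2 sy 0.2 z 227.3 F x-0.4 y-0.7 z0.2 M [ 0.02 -0.    0.03] gap 85.3 grip 0
```

View pics/g3.png

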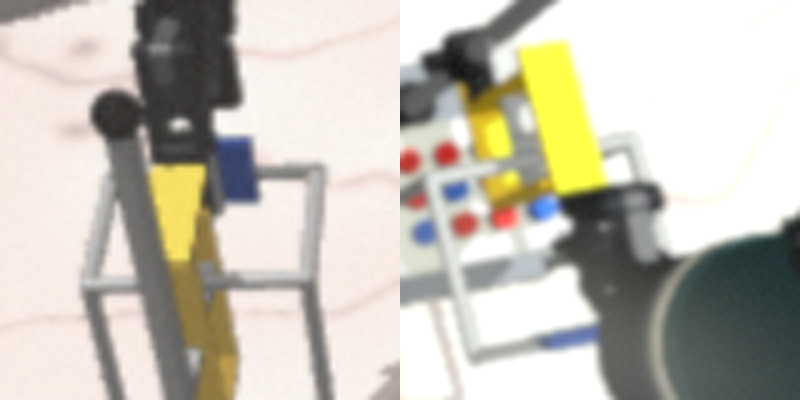

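The tab sits between the fingers. The gripper's sloped outer link is meeting the end of the keeper arm, and it meets it lower the further out I go. Grasping slightly higher on the 36 mm tab, at TCP z 228 and 5 mm out, clears it.

```bash
python3 - <<'E'
from h import *
P=TAB-5*X
bot.line_to(P+[0,0,231],feed=40);rep()
print(bot.line_to(P+[0,0,228],feed=20,until_force=3));rep("down")
bot.grab(80);rep("grab")
bot.dwell(.2);rep("grab")
E
```

```text
t5.8 sx -4.6 sy -0.2 z 231.3 F x0.1 y-0.4 z0.3 M [ 0.02  0.   -0.01] gap 85.6 grip 0
False
down t6.1 sx -5.2 sy 0.2 z 227.7 F x0.5 y-0.3 z0.8 M [-0.01  0.02  0.03] gap 85.4 grip 0
grab t6.8 sx -2.2 sy -0.8 z 229.1 F x7.2 y1.1 z2.4 M [ 0.45 -1.26  0.03] gap 6.7 grip 78
grab t7.0 sx -2.2 sy -0.7 z 229.1 F x7.4 y0.5 z2.7 M [ 0.44 -1.21  0.05] gap 6.5 grip 78
```

```bash
python3 - <<'E'
from h import *
bot.line_to(TAB+[0,0,228],feed=40);bot.dwell(.2);rep("back")
for z in(233,240):
    print(bot.line_to(TAB+[0,0,z],feed=20,until_force=6));bot.dwell(.2);rep("lift")
E
```

```text
back t7.5 sx 1.3 sy -0.4 z 228.3 F x5.8 y1.3 z0.3 M [ 0.26 -1.01  0.01] gap 6.4 grip 78
False
lift t8.1 sx -0.6 sy 0.4 z 232.6 F x0.5 y0.3 z-1.7 M [-0.04  0.23  0.01] gap 6.6 grip 78
False
lift t8.8 sx -0.1 sy 0.1 z 239.9 F x-0.0 y0.1 z-2.6 M [-0.07  0.31  0.02] gap 6.5 grip 78
```

```bash
python3 - <<'E'
from h import *
print(bot.line_to(TAB+[0,0,318],feed=15,until_force=3));s=rep("up")
bot.dwell(.15);rep()
E
```

```text
True
up t11.2 sx -0.9 sy 0.6 z 269.3 F x-0.3 y-0.3 z-4.5 M [-0.1   0.21  0.  ] gap 6.5 grip 78
 t11.3 sx -1.4 sy 1.4 z 268.4 F x-0.2 y-0.8 z-3.2 M [-0.08  0.19 -0.05] gap 6.7 grip 79
```

```bash
python3 - <<'E'
from h import *
for k in range(6):
    z=bot.state()["tcp_pos"][2]
    bot.dwell(.15);rep()
    hit=bot.line_to(TAB+[0,0,z+6],feed=15,until_force=3.5);bot.dwell(.2);s=rep(hit)
    if s["contact_force"][2]<-6: break
E
```

```text
t11.4 sx -1.4 sy 1.3 z 268.4 F x0.3 y0.2 z-3.7 M [-0.08  0.28  0.  ] gap 6.5 grip 79
True t11.9 sx -2.4 sy 2.5 z 268.7 F x-1.1 y-0.4 z-2.1 M [-0.1   0.23 -0.01] gap 6.8 grip 79
 t12.1 sx -2.4 sy 2.4 z 268.8 F x0.1 y0.7 z-3.8 M [-0.1   0.26  0.02] gap 6.1 grip 79
True t12.6 sx -3.1 sy 3.2 z 269.0 F x0.2 y0.8 z-3.6 M [-0.07  0.24  0.04] gap 6.5 grip 79
 t12.8 sx -3.0 sy 3.2 z 269.1 F x-0.0 y-1.0 z-3.9 M [-0.08  0.24 -0.  ] gap 6.3 grip 79
True t13.3 sx -3.6 sy 3.7 z 269.3 F x-0.3 y-0.8 z-3.4 M [-0.03  0.19  0.03] gap 6.6 grip 79
 t13.4 sx -3.5 sy 3.7 z 269.3 F x0.3 y-0.2 z-3.6 M [-0.05  0.19 -0.02] gap 6.2 grip 79
True t14.0 sx -3.7 sy 4.0 z 269.7 F x-0.6 y0.2 z-3.0 M [-0.06  0.23 -0.01] gap 6.2 grip 79
 t14.1 sx -3.7 sy 3.9 z 269.8 F x-0.1 y0.2 z-2.9 M [-0.1   0.23 -0.06] gap 6.8 grip 79
True t14.7 sx -3.9 sy 4.2 z 270.0 F x-0.4 y0.0 z-3.4 M [-0.1   0.24  0.03] gap 6.7 grip 79
 t14.8 sx -3.9 sy 4.1 z 270.0 F x0.4 y-0.0 z-3.1 M [-0.06  0.27  0.03] gap 6.4 grip 79
True t15.4 sx -4.0 sy 4.3 z 270.3 F x-0.5 y0.5 z-4.0 M [-0.13  0.17 -0.  ] gap 6.5 grip 79
```

```bash
python3 - <<'E'
from h import *
print(bot.line_to(TAB+[0,0,270],feed=15,until_force=6));bot.dwell(.2);rep("centre")
for z in(271.5,273):
    h=bot.line_to(TAB+[0,0,z],feed=10,until_force=6);bot.dwell(.2)
    s=[bot.state() for _ in range(3)];rep(h)
    if h:break
a=bot.capture("scene")
cv2.imwrite("pics/g4.png",cv2.convertScaleAbs(cv2.resize(a[75:195,115:235],(600,600),interpolation=2)[:,:,::-1],alpha=1.4,beta=10))
E
```

```text
False
centre t16.1 sx -0.1 sy 0.1 z 270.0 F x-1.2 y1.2 z-2.8 M [-0.15  0.19  0.01] gap 6.7 grip 79
False t16.6 sx -0.1 sy 0.1 z 271.4 F x-0.9 y0.8 z-3.5 M [-0.1   0.29  0.05] gap 6.3 grip 79
False t17.1 sx -0.2 sy 0.2 z 272.7 F x-0.2 y0.0 z-7.7 M [-0.24  0.52 -0.04] gap 6.7 grip 78
```

View pics/g4.png

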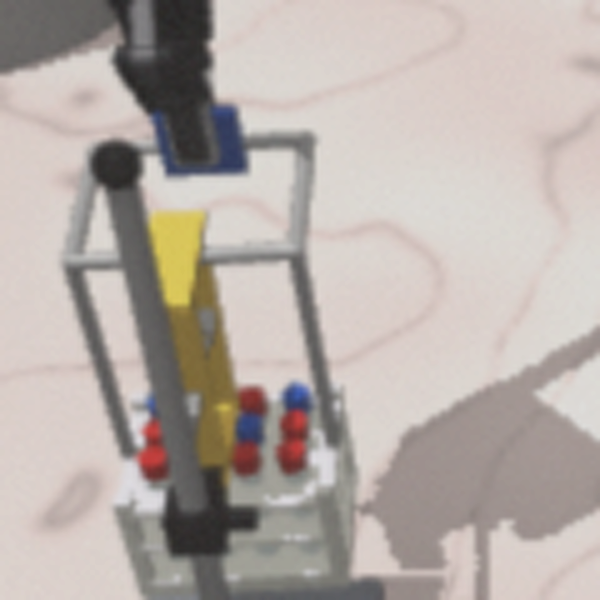

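The gripper holds the tab, and the bar sits level just under the yellow arm's underside, at about (180,260). Fz went from -3.3 to -7.7 at z≈272, so the arm underside is felt. Mid-gap is about 2.5 mm lower.

```bash
python3 - <<'E'
from h import *
bot.line_to(TAB+[0,0,269.2],feed=15);bot.dwell(.2);rep("mid")
for d in(-8,-14,-22,-34):
    h=bot.line_to(TAB+d*X+[0,0,269.2],feed=25,until_force=5);rep((d,h))
    if h:break
E
```

```text
mid t17.7 sx 0.2 sy -0.2 z 269.5 F x0.3 y-0.9 z-2.7 M [-0.06  0.23 -0.03] gap 6.3 grip 79
(-8, False) t18.2 sx -8.1 sy -0.0 z 269.3 F x-0.6 y-0.6 z-3.4 M [-0.1   0.18  0.04] gap 6.5 grip 79
(-14, False) t18.6 sx -14.1 sy -0.0 z 269.2 F x0.1 y-0.6 z-2.8 M [-0.06  0.23  0.05] gap 6.3 grip 79
(-22, False) t19.1 sx -22.1 sy -0.0 z 269.2 F x0.9 y-0.9 z-3.4 M [-0.08  0.26 -0.05] gap 6.4 grip 79
(-34, False) t19.7 sx -34.0 sy -0.0 z 269.3 F x0.5 y-1.1 z-3.5 M [-0.12  0.17 -0.02] gap 6.7 grip 79
```

```bash
python3 - <<'E'
from h import *
h=bot.line_to(TAB-140*X+[0,0,269.2],feed=90,until_force=8);rep(h)
if not h:
    bot.line_to(TAB-140*X+[0,0,340],feed=120)
    Xm,Ym,Rm=axes(-8)
    G=np.array([541,233,0])-86*Xm
    mid=np.array([400,-20,345]);bot.movep(mid,axes(2)[2])
    bot.movep(G+[0,0,310],Rm);bot.dwell(.3);s=rep("hover");print(s["tcp_pos"]-G)
    a=bot.capture("scene");b=bot.capture("top")
    cv2.imwrite("pics/h_s.png",a[:,:,::-1]);cv2.imwrite("pics/h_t.png",b[:,:,::-1])
    A=cv2.resize(a[60:260,280:430],(400,533),interpolation=2);B=cv2.resize(b[150:350,50:200],(400,533),interpolation=2)
    cv2.imwrite("pics/g5.png",cv2.convertScaleAbs(np.hstack([A,B])[:,:,::-1],alpha=1.4,beta=10))
E
```

```text
False t21.0 sx -139.5 sy -0.2 z 269.2 F x-0.2 y-0.7 z-3.0 M [-0.06  0.2   0.01] gap 6.5 grip 79
hover t24.2 sx 90.9 sy 500.2 z 310.3 F x0.8 y-0.3 z-3.1 M [ 0.06  0.28 -0.1 ] gap 6.5 grip 79
[  0.29  -0.93 310.33]
```

View pics/g5.png

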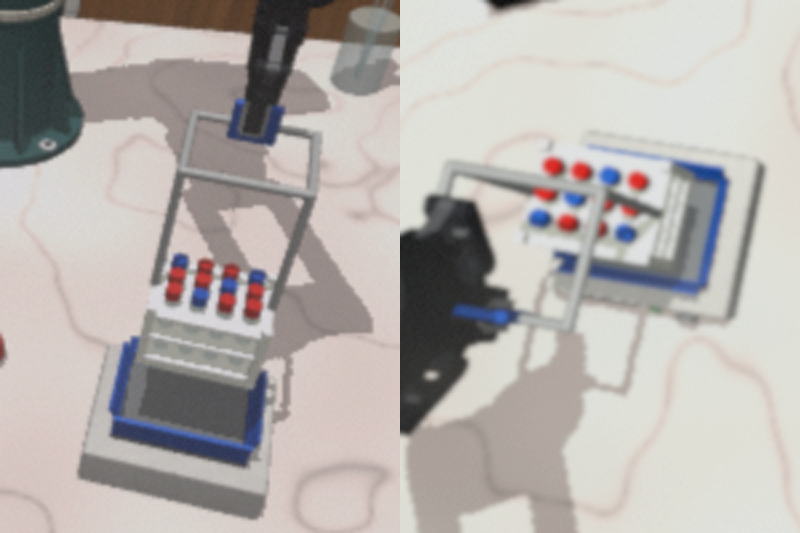

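The hover views show the carrier held nearly level over the cradle. In the scene crop the bar ends are at (180,178) and (313,192), the cross-rod corners at (195,115) and (320,133), and the foot's front bottom edge at (143,365)–(252,387).

```bash
python3 - <<'E'
from h import *
f=2.6667
S=lambda x,y:(280+x/f,60+y/f)
T=lambda x,y:(50+(x-400)/f,150+y/f)
Xm,Ym,Rm=axes(-8);C=np.array([541,233,0]);G=C-86*Xm
def m(n,p): d=p-C;print(n,"mx %.1f my %.1f z %.1f"%(d@Xm,d@Ym,p[2]))
m("bar+y",tri(S(313,192),T(450,165)));m("bar-y",tri(S(180,178),T(605,190)));m("cross-y",tri(S(195,115),T(570,328)))
for z in(132,137): m("foot front -y",onz("scene",S(143,365),z));m("foot front +y",onz("scene",S(252,387),z))
m("bar+y lvl",onz("scene",S(313,192),317));m("bar-y lvl",onz("scene",S(180,178),317))
m("bar+y lvlT",onz("top",T(450,165),317));m("bar-y lvlT",onz("top",T(605,190),317))
print("tcp");m("",bot.state()["tcp_pos"])
E
```

```text
bar+y mx -0.8 my 50.7 z 318.0
bar-y mx 1.0 my -49.0 z 310.2
cross-y mx -86.9 my -49.0 z 313.7
foot front -y mx 36.0 my -42.7 z 132.0
foot front +y mx 33.5 my 52.5 z 132.0
foot front -y mx 41.0 my -42.8 z 137.0
foot front +y mx 38.5 my 51.7 z 137.0
bar+y lvl mx -4.0 my 53.0 z 317.0
bar-y lvl mx 9.7 my -47.7 z 317.0
bar+y lvlT mx -0.5 my 48.5 z 317.0
bar-y lvlT mx 0.7 my -53.4 z 317.0
tcp
 mx -85.8 my -0.5 z 310.2
```

```bash
python3 - <<'E'
from h import *
Xm,Ym,Rm=axes(-8);G=np.array([541,233,0])-86*Xm
bot.line_to(G+[0,0,256],rot=Rm,feed=70);bot.dwell(.15);rep("lead")
h=bot.line_to(G+[0,0,214],feed=18,until_force=6);s=rep(h);print(s["tcp_pos"]-G)
bot.dwell(.2);rep()
E
```

```text
lead t25.4 sx 91.3 sy 501.3 z 256.6 F x-0.9 y-0.7 z-3.4 M [-0.02  0.29 -0.01] gap 6.3 grip 79
True t27.0 sx 90.1 sy 501.0 z 224.0 F x-0.9 y-0.2 z4.5 M [ 0.04  0.17 -0.01] gap 6.4 grip 80
[ -0.64  -0.32 224.  ]
 t27.2 sx 90.1 sy 501.0 z 224.0 F x-1.0 y-0.2 z5.6 M [-0.02  0.17 -0.04] gap 6.4 grip 80
```

```bash
python3 - <<'E'
from h import *
bot.open();bot.dwell(.2);s=rep("open");p=s["tcp_pos"]
print(bot.line_to(p+[0,0,110],feed=90,until_force=8));rep("up")
bot.movep([330,60,400],axes(-8)[2]);bot.dwell(.3);rep("clear")
a=bot.capture("scene");b=bot.capture("top")
A=cv2.resize(a[60:260,280:430],(400,533),interpolation=2);B=cv2.resize(b[150:350,50:200],(400,533),interpolation=2)
cv2.imwrite("pics/g6.png",cv2.convertScaleAbs(np.hstack([A,B])[:,:,::-1],alpha=1.4,beta=10))
for n,im in(("scene",a),("top",b)):
    for c in blobs(im,"red",60): print(n,cv2.minAreaRect(c)[0])
    print([cv2.minAreaRect(c)[:2] for c in blobs(im,"yellow",60)])
E
```

```text
open t28.1 sx 89.1 sy 501.0 z 222.8 F x0.1 y0.3 z0.6 M [-0.04 -0.03  0.01] gap 85.4 grip 0
False
up t29.5 sx 88.7 sy 500.9 z 332.1 F x-0.4 y-0.7 z-0.4 M [0.01 0.03 0.01] gap 85.2 grip 0
clear t30.7 sx -72.4 sy 349.1 z 399.6 F x0.2 y-0.1 z0.0 M [-0.02  0.05  0.  ] gap 85.5 grip 0
scene (260.0, 259.0)
scene (273.5, 189.0)
scene (477.0, 81.0)
[((150.3658447265625, 127.79267883300781), (18.442068099975586, 9.165818214416504))]
top (227.20001220703125, 137.60000610351562)
[((353.867919921875, 218.5377197265625), (24.038095474243164, 9.065794944763184)), ((369.72998046875, 209.6099853515625), (37.05239486694336, 16.54629898071289))]
```

View pics/g6.png

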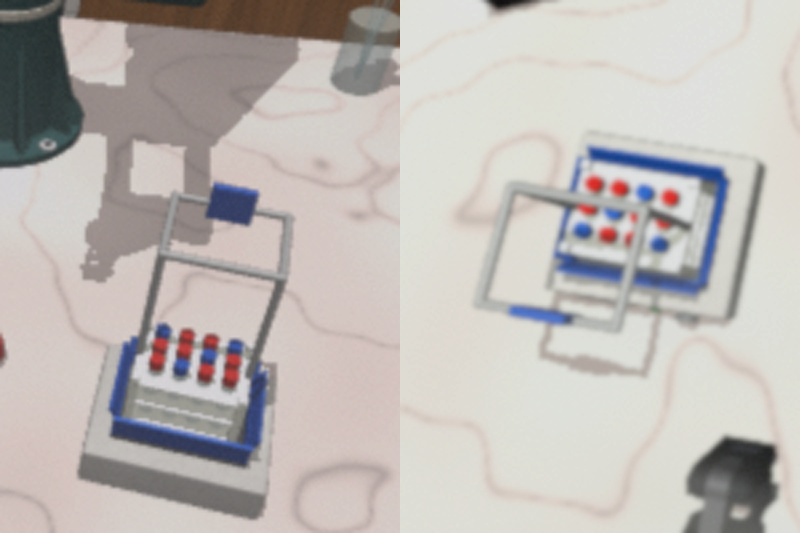

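The carrier sits inside the cradle walls, upright, with the tab at scene crop (232,205) and top crop (540,315). The bottle and bulb are at their first pixels, and the gripper is clear. I'll check the heights and then hand in.

```bash
python3 - <<'E'
from h import *
f=2.6667
S=lambda x,y:(280+x/f,60+y/f)
T=lambda x,y:(50+(x-400)/f,150+y/f)
b1,b2=tri(S(283,277),T(510,187)),tri(S(162,252),T(647,213))
c1,c2=tri(S(290,215),T(483,302)),tri(S(173,197),T(618,327))
for p in(b1,b2,c1,c2):print(p)
if abs((b1+b2)[2]/2-230)<7 and abs((c1+c2-b1-b2)[2]/2)<7: print(bot.finish_job())
E
```

```text
[545.71 283.71 229.26]
[529.82 183.23 228.47]
[463.09 294.08 230.73]
[448.63 194.68 227.39]
the job is handed in; nothing more can be done
None
```

The carrier is off the drain stand and sits upright, level and home in the mixer cradle, the gripper is clear, the bottle and bulb are unmoved (the beaker was not re-checked), and the job was handed in at about 31 s; while lining up the grasp the gripper brushed what I took to be the keeper arm, at up to 11.8 N.

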